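Slide the V-block home and turn its bar flat-up

TASK

Slide the wooden V-block, with the steel bar it carries, along the bench, around the small anvil and the burr stand, and into the mouth of the U-shaped aluminium fence until it sits squarely against the stop; keep it down on the bench, let nothing touch the anvil or the burr stand, and leave the other things where they lie. Only then turn the bar by its pin until its flat faces straight up, leave the block home, and let go.

Things in the scene. Friction and masses are not known exactly. Their poses are not given: they have to be found in the camera images.
- vblock: Dark hardwood V-block, 90 (x) x 90 (y) x 48 high, 0.85 kg with its bar, loose; too wide to grip, slides at about 4 to 9 N. Origin: centre of its underside, z up. V along x; two thin brass straps over the bar, up to 60 above the bench. Sides plain and upright. Starts with its x axis within about 0.2 rad of the fence's x axis, pin end away from the robot.
- bar (a joint): Turn (rad) of the steel bar, 119 long, 30 across, with a flat 5 deep along it. Axis along the block's x, 41 above its underside; overhangs the block's +x side by 29. 0: flat straight up; positive: flat and pin lean to the block's +y; starts 0.4 to 0.7, range -1.3 to 1.3. Turns stiffly (0.04 N m, under 1 N at the pin), stays where left, cannot be lifted out.
- pin_tip (a point): Tip of the turning pin, a plain round steel pin 10 across that stands out of the bar's flat, square to it, 60 ahead (+x) of the block's centre, so 15 beyond the block's side. The tip is 70 from the bar's axis. Pin straight up = flat up, the tip then 111 above the bench. Free length of the pin: 60.
- fence: U of aluminium bars 18 high, 14 wide, screwed to the bench. Origin: middle of the stop's inner face (bottom of the U), at bench height. y points from the open mouth to the stop. Inner faces of its arms at x = -57 and +57; they reach 45 out from the stop. Block home: its +y side on the stop, its centre near x = 0, y = -45 here. The bar's overhang (26 above the bench) passes over the +x arm.
- anvil: Obstacle, screwed down: square steel anvil on a wooden base 84 x 84, 52 high in all. Origin: centre of the underside. It and the burr stand flank the lane that runs along the fence's y axis to its mouth, centred at about x = -140 and x = +158 in the fence's frame; which is which varies. The one nearer the robot blocks the straight way from block to fence.
- burr_stand: Obstacle, screwed down: wooden block 84 x 84 x 30 with rows of thin steel burrs standing in it, 65 high in all. Origin: centre of its underside.
- jar: Bystander, loose: amber glass jar with a steel lid, 52 across, 65 high. Origin at its underside.
- tin: Bystander, loose: round aluminium tin, 48 across, 40 high. Origin at its underside.
- pliers: Bystander, loose: small black-handled pliers lying flat, about 125 long. Origin at its underside.
- file: Bystander, loose: slim steel hand tool with a wooden handle lying on the robot's right, 190 long. Origin at its underside.
- dish: Bystander, loose: white ceramic dish, 90 across, 30 high. Origin at its underside.

How it is judged:
By the outcome, as a careful person would: the job done as asked, in the order asked, and still so for the second after the job is handed in, with the robot touching nothing.
It also fails if it takes over 64 s, if anything falls off the work surface, if the arm or the gripper's body presses on something with over 40 N, if the wrist force passes 120 N, or if a joint passes its speed limit or range.

ROBOT

A 7-joint arm with a two-finger parallel gripper is mounted at the origin on the work surface. World frame = base frame: x ahead of the robot, y to its left, z up, the work surface at z = 0. Lengths are in m, angles in rad, forces in N, time in s.
With the tool pointing down it reaches from about 0.425 to 0.925 m from the base axis. Payload 6.8 kg.
Tool frame: the origin (TCP) lies midway between the tips of the shut fingers; the grasp point (between the pads) lies 19 mm behind it; z points along the fingers, y is the line along which they close (so a half turn about z gives the same grasp; the last joint's range is limited). The gripper opens to 85 mm and grips with 20 to 120 N. Pads are 22 mm wide; open, the fingers measure 114 mm over their backs; the gripper's body (76 mm by 85 mm) begins 54 mm behind the grasp point. The pads swing forward as they close: fully open they stand 13 mm farther back than shut.
Start: joints at [-1.37, 0.477, 0.022, 1.555, -0.011, 1.109, -0.083], TCP at [0.205, 0.643, 0.231] pointing down, gripper open.
Joint ranges: [-2.96, 2.96], [-0.34, 2.1], [-1.41, 1.46], [0.24, 2.44], [-1.37, 4.51], [0.17, 1.92], [-2.96, 2.96]. Speed limits (rad/s): [2.39, 2.39, 3.14, 3.14, 3.14, 3.14, 3.14].

INTERFACE

Orientations are given as a unit quaternion [w, x, y, z].
In Python, from station import bot gives the robot as it stands.
- The arm moves only by the tool jog_arm, never from a script. Its argument "rows" is a list of rows, each an object of numbers: "fingers": the finger opening in mm, from 0 to 85.4; "x", "y", "z": the shift along the tool's x, y, z in mm; "ax", "ay", "az": the turn, a rotation vector about the tool's x, y, z in degrees. A call has exactly 8 rows; each row shifts and turns the commanded pose from where the row before left it, along the tool's axes as they then stand; what a row does not reach is not made up. A row lasts 1/10 s, in which the tool goes at most 50 mm and 8.59 degrees, less where a joint would pass 70% of its speed; a pose out of reach is approached as far as the arm can. A call with a gripper value outside its range is refused whole. The fingers move at their own pace and stop on an object; "force" is the grip in N (left out, the last holds). Time passes only in rows, so rows that do not move let the fingers close, or fill a call up. It gives the time, the measured TCP pose, the force, the opening and the grip force at its end, in the units of the state.
- bot.get_obs(): the state, without advancing time (a new reading comes with each control period).
- bot.read_camera(name): name is "scene" or "top" or "wrist"; returns a dict with "pixels" (400x640x3 uint8, red, green, blue), "vertical_fov" (degrees; the focal length in pixels is half the picture's height over the tangent of half this angle, whatever the lens; pixels are square), "cx", "cy" (the principal point, pixels), "world_from_camera" (4x4, takes a point from camera to world coordinates). Camera axes: x right, y down, z forward; pixel columns grow to the right and rows downward; lengths in m; the calibration is good to about 2 mm. A picture is of the moment at which its call begins. There is no depth.
- bot.hand_in(): hands the job in; it is judged then, once.
The state is a dict: "t": time; "q": joint angles; "joint_vel": joint speeds; "joint_torque": joint torques, N m; "eef_pos": TCP position; "tool_rot": TCP orientation; "contact_force": force on the tool from outside, world axes, zero at the start; "torque": the same for the moment, N m; "gripper_width": opening from 0.0 (shut) to 1.0 (fully open); "grasp_force": force on a finger pad.
Only numpy, scipy, OpenCV 4.12 (cv2) and the standard library are available. Lean on these libraries where they do the work, as an engineer would, in place of code of your own. Each camera call takes 0.05 s, during which the arm holds its last target. There are 200 camera calls.

## Working session

There is one attempt and no reset: what is moved stays moved. The work goes in short steps, Python scripts to look and compute and a tool call to move; the robot and the scene stay as the last step left them, time stands still between calls to the robot, and variables do not carry over. Pictures are saved under pics/ and viewed, at most 10 in all, crops included, and the job is handed in when it is done.

Besides the shell and the picture viewer there is one more tool, called after "Emit:" as name(argument=value, ...) on one line, values as JSON. jog_arm: Moves the arm, as the interface text tells. Its arguments: {"type":"object","properties":{"rows":{"type":"array","items":{"type":"object","properties":{"fingers":{"type":"number"},"x":{"type":"number"},"y":{"type":"number"},"z":{"type":"number"},"ax":{"type":"number"},"ay":{"type":"number"},"az":{"type":"number"}}}},"force":{"type":"number"}},"required":["rows"]}

```bash
mkdir -p pics
cat > h.py <<'E'
import numpy as np,cv2
from station import bot
def cam(n,save=None):
    c=bot.read_camera(n); im=c["pixels"]
    if save: cv2.imwrite("pics/"+save,im[:,:,::-1])
    return c
def f(c): return 200/np.tan(np.radians(c["vertical_fov"])/2)
def ray(c,u,v):
    T=np.array(c["world_from_camera"]);d=np.array([(u-c["cx"])/f(c),(v-c["cy"])/f(c),1]);return T[:3,3],T[:3,:3]@d
def plane(c,u,v,z):
    o,d=ray(c,u,v);return (o+d*(z-o[2])/d[2])[:2]
def proj(c,p):
    T=np.linalg.inv(np.array(c["world_from_camera"]));q=T[:3,:3]@np.array(p)+T[:3,3];return f(c)*q[0]/q[2]+c["cx"],f(c)*q[1]/q[2]+c["cy"]
E
python3 - <<'E'
from h import *
for n in("top","scene"):
    c=cam(n,n+"0.png");print(n,f(c),c["cx"],c["cy"],np.round(c["world_from_camera"],3).tolist())
print(bot.get_obs())
E
```

```text
top 432.6567804892066 314.23492087507213 200.58250127326846 [[-0.015, -0.998, 0.069, 0.472], [-1.0, 0.015, 0.002, 0.002], [-0.003, -0.069, -0.998, 1.363], [0.0, 0.0, 0.0, 1.0]]
scene 374.3815988997153 317.7156237244224 194.2451516111455 [[-0.31, 0.762, -0.569, 1.101], [0.951, 0.251, -0.182, 0.187], [0.004, -0.597, -0.802, 0.889], [0.0, 0.0, 0.0, 1.0]]
{'t': 0.1, 'q': array([-1.37010295,  0.4777082 ,  0.02238054,  1.55634844, -0.01150837,
        1.10928297, -0.08308759]), 'joint_vel': array([ 9.66712387e-04, -6.11554841e-04,  4.82144899e-04, -1.61002440e-03,
       -1.71343377e-04,  5.54202023e-05,  8.76239647e-05]), 'joint_torque': array([ 3.00450978e-03, -5.97762108e+01,  1.61272768e+00, -2.81954849e+01,
        1.27598559e-02,  4.89197555e-03, -6.93186053e-06]), 'eef_pos': array([0.20500902, 0.6425624 , 0.2304316 ]), 'tool_rot': array([-6.13124324e-05,  1.53786368e-01,  9.88103789e-01, -8.06822098e-04]), 'contact_force': array([-0.57872869,  0.20808854,  0.97300595]), 'torque': array([-0.00966594, -0.09297094, -0.0250038 ]), 'grasp_force': 0.0, 'gripper_width': 1.0019526827802934}
```

View pics/top0.png

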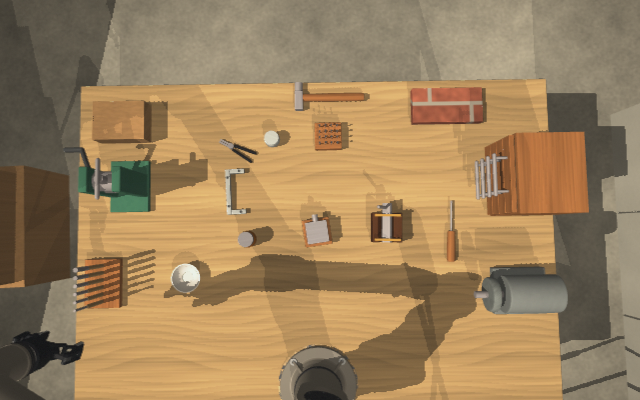

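View pics/scene0.png

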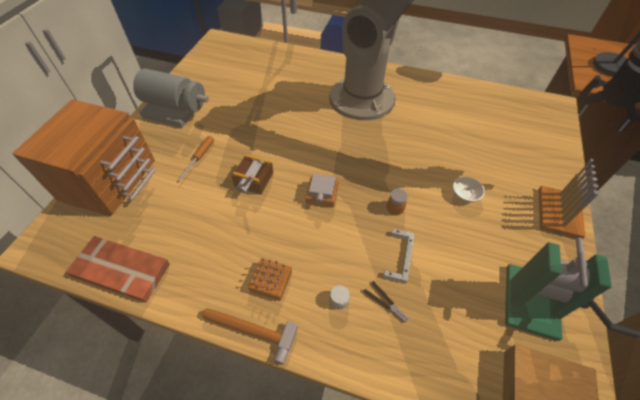

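The top view shows the fence at about (235,191) with its mouth facing right, the block at (387,223), the anvil at (317,230), the burr stand at (329,136), the tin or jar at (247,239) and (272,138), and the pliers at (240,150). I'll zoom in on this area.

Run:
```python
from h import *
im=cv2.imread("pics/top0.png")
a=cv2.resize(im[160:260,215:415],None,fx=4,fy=4,interpolation=cv2.INTER_CUBIC)
b=cv2.imread("pics/scene0.png")
b=cv2.resize(b[145:205,222:288],None,fx=3,fy=3,interpolation=cv2.INTER_CUBIC)
out=np.zeros((580,800,3),np.uint8);out[:400]=a;out[400:580,:198]=b
h=cv2.cvtColor(im,cv2.COLOR_BGR2HSV)
e=cv2.resize(im[110:160,300:365],None,fx=3,fy=3,interpolation=cv2.INTER_CUBIC);out[400:550,220:415]=e
cv2.imwrite("pics/crop1.png",out)
c=cam("top")
# light low-saturation mask for fence
roi=h[160:225,215:255];m=((roi[...,1]<70)&(roi[...,2]>120)).astype(np.uint8)
for r in m: print(''.join('.#'[x] for x in r))
```

```text
........................................
........................................
........................................
........................................
........................................
........................................
........................................
........................................
........................................
.............################...........
..........#############..####...........
..........#############..####...........
..........###################...........
..........#########.....###.............
..........#####.........................
..........#####.........................
..........####..........................
..........##.##.........................
...........#.##.........................
...........####.........................
...........####.........................
...........####.........................
...........####.........................
...........####.........................
...........####.........................
...........####.........................
...........####...................
[... 864 characters left out ...]
...
............####........................
............####..........#####.........
............###################.........
............#############..####.........
............#############..####.........
............###################.........
.............####.......................
........................................
........................................
........................................
........................................
........................................
........................................
........................................
........................................
........................................
........................................
```

View pics/crop1.png

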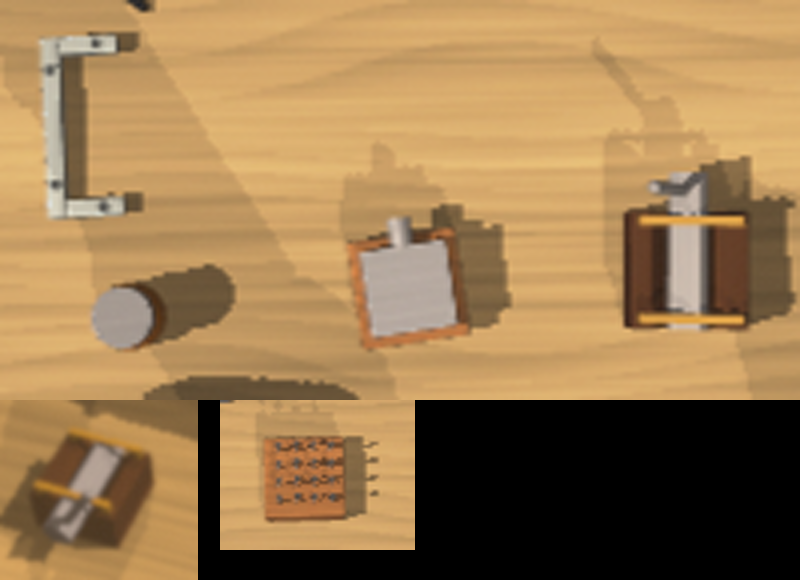

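The crop shows the fence's outer corners near (40,39), (52,217) and (128,208), the block spanning (626..750, 210..328) with its pin leaning left (+y), the anvil's base at (350..468, 230..348), and the jar at (125,317).

Run:
```python
from h import *
c=cam("top");s=cam("scene")
P=lambda x,y,z,ox=215,oy=160,k=4: np.round(plane(c,ox+(x+.5)/k-.5,oy+(y+.5)/k-.5,z)*1000,1)
im=cv2.cvtColor(c["pixels"],cv2.COLOR_RGB2HSV)
# fence: stop centerline fit and arm lines, z=18
m=((im[...,1]<70)&(im[...,2]>120))
def line(rs,cs,byrow):
    pts=[]
    if byrow:
        for r in rs:
            k=[x for x in cs if m[r,x]]; pts.append(plane(c,(k[0]+k[-1])/2,r,.018))
    else:
        for x in cs:
            k=[r for r in rs if m[r,x]]; pts.append(plane(c,x,(k[0]+k[-1])/2,.018))
    l=cv2.fitLine(np.float32(pts)*1000,cv2.DIST_HUBER,0,.01,.01).ravel();return np.round(l,3)
print("stop",line(range(176,207),range(224,232),True));print("armfar",line(range(166,173),range(230,240),False));print("armnear",line(range(208,214),range(230,240),False))
print("fence corners",P(40,39,.018),P(52,218,.018),P(118,36,.018),P(128,210,.018))
# block
hh=im;brown=((im[...,2]<125)&(im[...,1]>120)).astype(np.uint8)
w=np.zeros_like(brown);w[205:250,365:408]=brown[205:250,365:408]
yel=((im[...,0]>12)&(im[...,0]<30)&(im[...,1]>150)&(im[...,2]>170))
for r in range(206,246): print(r,''.join('Y' if yel[r,x] else '#' if brown[r,x] else ('o' if im[r,x,1]<70 else '.') for x in range(365,410)))
print("blk top corners",P(637,211,.048),P(749,208,.048),P(750,327,.048),"bot",P(626,213,0),P(626,328,0))
print("straps",P(636,220,.059),P(745,220,.059),P(637,320,.059),P(747,319,.059))
print("pin tip",[P(652,187,z) for z in (.09,.1)], 'bar end',P(690,175,.05),P(668,328,.05),P(708,328,.05))
print("anvil base",[P(x,y,.02) for x,y in((347,242),(455,230),(470,332),(368,349))],"top",[P(x,y,.052) for x,y in((359,251),(446,240),(456,327),(372,338))],"horn",P(400,217,.045))
print("burr base",[P(x,y,.03,300-220/3,110-400/3,3) for x,y in((264,437),(344,437),(344,518),(264,521))])
print("jar",P(122,317,.065),"tin",np.round(plane(c,271,138,.04)*1e3),'pliers',np.round(plane(c,220,140,0)*1e3),np.round(plane(c,255,160,0)*1e3))
```

```text
stop [9.99000e-01 4.80000e-02 5.98967e+02 2.73966e+02]
armfar [1.60000e-02 1.00000e+00 6.63445e+02 2.52910e+02]
armnear [5.20000e-02 9.99000e-01 5.35044e+02 2.52606e+02]
fence corners [667.5 283.9] [527.  274.7] [668.9 222.7] [532.3 215.5]
206 ............ooooooooooooooo.....#............
207 ............ooooooooooooooo........#.........
208 ...............oooooooooooo.......#..........
209 .................oooooooooo..................
210 .................oooooooooo.................#
211 ..............##.oooooooooo..................
212 .......######.#..oooooooooo.####.............
213 ......###########oooooooooo.##########.......
214 ......###.YYYYYYYYYYYYYYYYYYYYYYYYYY##.......
215 ......###.YYYYYYYYYYYYYYYYYYYYYYYYYY##.......
216 ......####...###...........##.......##..#....
217 ......##########.oooooooooo.##########.......
218 ......##########.oooooooooo.##########.......
219 ......##########.oooooooooo.##########.......
220 ......##########.oooooooooo.##########.....#.
221 ......##########.oooooooooo.##########.#...#.
222 ......##########.oooooooooo.###########......
223 ......
[... 1119 characters left out ...]
....................
blk top corners [ 524.3 -176.3] [ 525.3 -261.5] [ 435.2 -259.6] bot [ 524.7 -174.1] [ 434.5 -171.9]
straps [ 517.1 -173.9] [ 515.8 -256. ] [ 442.  -172.8] [ 441.5 -255.3]
pin tip [array([ 540.1, -182.1]), array([ 539.6, -180.6])] bar end [ 551. -217.] [ 435.4 -197.3] [ 435.  -227.5]
anvil base [array([504.8,  45.3]), array([512.8, -38.6]), array([433.8, -48.8]), array([422. ,  30.2])] top [array([497.1,  35.3]), array([504.4, -30.7]), array([438.7, -37.1]), array([431.4,  26.4])] horn [522.6   3.9]
burr base [array([8.107e+02, 4.000e-01]), array([809.3, -83. ]), array([724. , -81.3]), array([722.2,   1.8])]
jar [450.2 212.9] tin [760. 135.] pliers [765. 302.] [699. 191.]
```

Emit:
jog_arm(rows=[{"x":-41,"y":-27,"fingers":50},{"x":-41,"y":-27},{"x":-41,"y":-27},{"x":-41,"y":-27},{"x":-41,"y":-27},{"x":-41,"y":-27},{"x":-41,"y":-27},{"x":-41,"y":-27}])

```text
invalid input
```

Emit:
jog_arm(rows=[{"x":-15,"y":-47},{"x":-15,"y":-47},{"x":-15,"y":-47},{"x":-15,"y":-47},{"x":-15,"y":-47},{"x":-15,"y":-47},{"x":-15,"y":-47},{"x":-15,"y":-47}])

```text
invalid input
```

Emit:
jog_arm(rows=[{"x":-1,"y":-41},{"x":-1,"y":-41},{"x":-1,"y":-41},{"x":-1,"y":-41},{"az":8.5},{"az":8.5},{"az":8.5},{"az":8.5}])

```text
invalid input
```

Emit:
jog_arm(rows=[{"az":8.5},{"az":8.5},{"az":8.5},{"az":8.5},{"az":8.5},{"az":8.5},{"az":8.5},{"az":8.5}])

```text
invalid input
```

Emit:
jog_arm(rows=[{"fingers":50,"x":-41,"y":-27,"z":0,"ax":0,"ay":0,"az":0},{"fingers":50,"x":-41,"y":-27,"z":0,"ax":0,"ay":0,"az":0},{"fingers":50,"x":-41,"y":-27,"z":0,"ax":0,"ay":0,"az":0},{"fingers":50,"x":-41,"y":-27,"z":0,"ax":0,"ay":0,"az":0},{"fingers":50,"x":-41,"y":-27,"z":0,"ax":0,"ay":0,"az":0},{"fingers":50,"x":-41,"y":-27,"z":0,"ax":0,"ay":0,"az":0},{"fingers":50,"x":-41,"y":-27,"z":0,"ax":0,"ay":0,"az":0},{"fingers":50,"x":-41,"y":-27,"z":0,"ax":0,"ay":0,"az":0}])

```text
t: 1.05
eef_pos: [0.4529, 0.3359, 0.2315]
tool_rot: [0.0, 0.154, 0.988, 0.0]
contact_force: [0.7, 0.6, -0.6]
gripper_width: 0.585
grasp_force: 0.0
```

Emit:
jog_arm(rows=[{"fingers":50,"x":-15,"y":-47,"z":0,"ax":0,"ay":0,"az":0},{"fingers":50,"x":-15,"y":-47,"z":0,"ax":0,"ay":0,"az":0},{"fingers":50,"x":-15,"y":-47,"z":0,"ax":0,"ay":0,"az":0},{"fingers":50,"x":-15,"y":-47,"z":0,"ax":0,"ay":0,"az":0},{"fingers":50,"x":-15,"y":-47,"z":0,"ax":0,"ay":0,"az":0},{"fingers":50,"x":-15,"y":-47,"z":0,"ax":0,"ay":0,"az":0},{"fingers":50,"x":-15,"y":-47,"z":0,"ax":0,"ay":0,"az":0},{"fingers":50,"x":-15,"y":-47,"z":0,"ax":0,"ay":0,"az":0}])

```text
t: 1.85
eef_pos: [0.4517, -0.059, 0.2316]
tool_rot: [0.0, 0.154, 0.988, 0.0]
contact_force: [0.8, -0.2, -0.7]
gripper_width: 0.582
grasp_force: 0.0
```

Emit:
jog_arm(rows=[{"fingers":50,"x":-1,"y":-41,"z":0,"ax":0,"ay":0,"az":0},{"fingers":50,"x":-1,"y":-41,"z":0,"ax":0,"ay":0,"az":0},{"fingers":50,"x":-1,"y":-41,"z":0,"ax":0,"ay":0,"az":0},{"fingers":50,"x":-1,"y":-41,"z":0,"ax":0,"ay":0,"az":0},{"fingers":50,"x":0,"y":0,"z":0,"ax":0,"ay":0,"az":8.5},{"fingers":50,"x":0,"y":0,"z":0,"ax":0,"ay":0,"az":8.5},{"fingers":50,"x":0,"y":0,"z":0,"ax":0,"ay":0,"az":8.5},{"fingers":50,"x":0,"y":0,"z":0,"ax":0,"ay":0,"az":8.5}])

```text
t: 2.65
eef_pos: [0.4059, -0.2146, 0.2313]
tool_rot: [0.0, 0.439, 0.899, 0.0]
contact_force: [-0.6, -0.3, -1.0]
gripper_width: 0.59
grasp_force: 0.0
```

Emit:
jog_arm(rows=[{"fingers":50,"x":0,"y":0,"z":0,"ax":0,"ay":0,"az":8.5},{"fingers":50,"x":0,"y":0,"z":0,"ax":0,"ay":0,"az":8.5},{"fingers":50,"x":0,"y":0,"z":0,"ax":0,"ay":0,"az":8.5},{"fingers":50,"x":0,"y":0,"z":0,"ax":0,"ay":0,"az":8.5},{"fingers":50,"x":0,"y":0,"z":0,"ax":0,"ay":0,"az":8.5},{"fingers":50,"x":0,"y":0,"z":0,"ax":0,"ay":0,"az":8.5},{"fingers":50,"x":0,"y":0,"z":0,"ax":0,"ay":0,"az":8.5},{"fingers":50,"x":0,"y":0,"z":0,"ax":0,"ay":0,"az":8.5}])

```text
t: 3.45
eef_pos: [0.4059, -0.2145, 0.2313]
tool_rot: [-0.0, 0.866, 0.5, 0.0]
contact_force: [0.8, -0.6, -0.5]
gripper_width: 0.585
grasp_force: 0.0
```

Emit:
jog_arm(rows=[{"fingers":50,"x":0,"y":0,"z":0,"ax":0,"ay":0,"az":8.2},{"fingers":50,"x":0,"y":0,"z":0,"ax":0,"ay":0,"az":8.2},{"fingers":50,"x":0,"y":0,"z":0,"ax":0,"ay":0,"az":8.2},{"fingers":50,"x":0,"y":0,"z":0,"ax":0,"ay":0,"az":8.1},{"fingers":50,"x":0,"y":0,"z":0,"ax":0,"ay":0,"az":8.1},{"fingers":50,"x":0,"y":0,"z":20,"ax":0,"ay":0,"az":8.1},{"fingers":50,"x":0,"y":0,"z":40,"ax":0,"ay":0,"az":8.1},{"fingers":50,"x":0,"y":0,"z":40,"ax":0,"ay":0,"az":0}])

```text
t: 4.25
eef_pos: [0.407, -0.2145, 0.1307]
tool_rot: [0.0, 1.0, 0.027, 0.001]
contact_force: [1.6, 0.7, -0.3]
gripper_width: 0.585
grasp_force: 0.0
```

Emit:
jog_arm(rows=[{"fingers":50,"x":0,"y":0,"z":40,"ax":0,"ay":0,"az":0},{"fingers":50,"x":0,"y":0,"z":40,"ax":0,"ay":0,"az":0},{"fingers":50,"x":0,"y":0,"z":27,"ax":0,"ay":0,"az":0},{"fingers":50,"x":0,"y":0,"z":10,"ax":0,"ay":0,"az":0},{"fingers":50,"x":0,"y":0,"z":0,"ax":0,"ay":0,"az":0},{"fingers":50,"x":4,"y":0,"z":0,"ax":0,"ay":0,"az":0},{"fingers":50,"x":4,"y":0,"z":0,"ax":0,"ay":0,"az":0},{"fingers":50,"x":4,"y":0,"z":0,"ax":0,"ay":0,"az":0}])

```text
t: 5.05
eef_pos: [0.4196, -0.2139, 0.0155]
tool_rot: [0.0, 1.0, 0.029, 0.001]
contact_force: [0.7, -0.9, -0.7]
gripper_width: 0.589
grasp_force: 0.0
```

Run:
```python
from h import *
im=cam("top")["pixels"];b=cam("scene")["pixels"]
out=np.zeros((560,800,3),np.uint8)
out[:320,:400]=cv2.resize(im[180:260,350:450],None,fx=4,fy=4);out[:320,400:800]=cv2.resize(b[130:210,200:300],None,fx=4,fy=4)
cv2.imwrite("pics/c2.png",out[:320,:,::-1]); print(bot.get_obs()["eef_pos"])
```

```text
[ 0.4196818  -0.21377456  0.01512929]
```

View pics/c2.png

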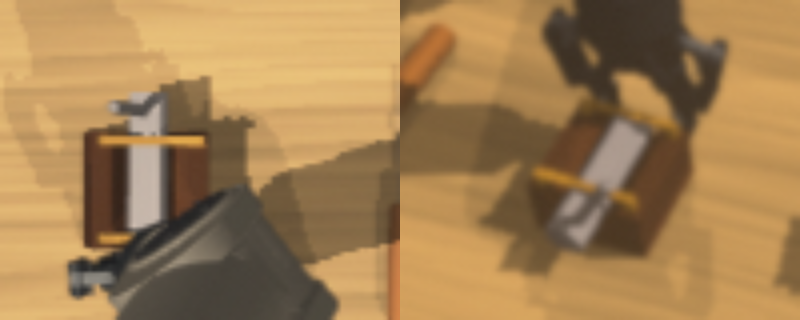

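The fingers straddle the block's near face and the block hasn't moved. Next I'll push it along its +x.

Emit:
jog_arm(rows=[{"fingers":50,"x":3,"y":0,"z":0,"ax":0,"ay":0,"az":0},{"fingers":50,"x":5,"y":0,"z":0,"ax":0,"ay":0,"az":0},{"fingers":50,"x":10,"y":0,"z":0,"ax":0,"ay":0,"az":0},{"fingers":50,"x":15,"y":0,"z":0,"ax":0,"ay":0,"az":0},{"fingers":50,"x":15,"y":0,"z":0,"ax":0,"ay":0,"az":0},{"fingers":50,"x":15,"y":0,"z":0,"ax":0,"ay":0,"az":0},{"fingers":50,"x":15,"y":0,"z":0,"ax":0,"ay":0,"az":0},{"fingers":50,"x":15,"y":0,"z":0,"ax":0,"ay":0,"az":0}])

```text
t: 5.95
eef_pos: [0.5058, -0.2092, 0.0139]
tool_rot: [-0.001, 1.0, 0.027, -0.004]
contact_force: [-13.4, -0.7, 10.4]
gripper_width: 0.587
grasp_force: 6.7
```

Emit:
jog_arm(rows=[{"fingers":50,"x":14,"y":0,"z":0,"ax":0,"ay":0,"az":0},{"fingers":50,"x":12,"y":0,"z":0,"ax":0,"ay":0,"az":0},{"fingers":50,"x":10,"y":0,"z":0,"ax":0,"ay":0,"az":0},{"fingers":50,"x":8,"y":0,"z":0,"ax":0,"ay":0,"az":0},{"fingers":50,"x":6,"y":0,"z":0,"ax":0,"ay":0,"az":0},{"fingers":50,"x":3,"y":0,"z":0,"ax":0,"ay":0,"az":0},{"fingers":50,"x":1,"y":0,"z":0,"ax":0,"ay":0,"az":0},{"fingers":50,"x":0,"y":0,"z":0,"ax":0,"ay":0,"az":0}])

```text
t: 6.75
eef_pos: [0.5605, -0.2062, 0.0139]
tool_rot: [-0.001, 1.0, 0.028, -0.003]
contact_force: [-10.7, -0.6, 7.5]
gripper_width: 0.588
grasp_force: 5.2
```

```bash
cat >> h.py <<'E'
def block(c,show=False):
    """block pose from straps (yellow, z=.0595) in the top picture"""
    im=cv2.cvtColor(c["pixels"],cv2.COLOR_RGB2HSV)
    y=((im[...,0]>12)&(im[...,0]<30)&(im[...,1]>150)&(im[...,2]>170)).astype(np.uint8)
    b=((im[...,2]<125)&(im[...,1]>120)&(im[...,0]<14)).astype(np.uint8)
    n,l,st,ce=cv2.connectedComponentsWithStats(b)
    return n,st,ce,y
E
python3 - <<'E'
from h import *
c=cam("top","t3.png");im=c["pixels"];b=cam("scene")["pixels"]
out=np.zeros((400,800,3),np.uint8)
out[:,:400]=cv2.resize(im[150:250,340:440],None,fx=4,fy=4);out[:,400:800]=cv2.resize(b[140:240,180:280],None,fx=4,fy=4)
cv2.imwrite("pics/c3.png",out[:,:,::-1])
h=cv2.cvtColor(im,cv2.COLOR_RGB2HSV)
for r in range(160,205): print(r,''.join('Y' if (12<h[r,x,0]<30 and h[r,x,1]>150 and h[r,x,2]>170) else '#' if(h[r,x,2]<125 and h[r,x,1]>120) else ('o' if h[r,x,1]<70 else '.') for x in range(362,410)))
E
```

```text
160 .........oooooooooooooo.........................
161 .........ooooooooooooooo..###...................
162 ..........oooooooooooooo........................
163 .............ooooooooooo........................
164 ..............oooooooooo........................
165 ..............oooooooooo...#..#.................
166 ..............oooooooooo..............oooo......
167 ..............oooooooooo.#########..ooooooo.....
168 ............#.oooooo......YYYYYYY#oooooooooo....
169 .....##......YYYYYYYYYYYYYYYYYYY.ooooooooooo....
170 ....###YYYYYYYYYYYYYYYYYYY.....#oooooooooooo....
171 ....###.YY........oooooo.#####.ooooooooooooo....
172 ....##########ooooooooooo####ooooooooooooooooo..
173 ...###########ooooooooooo###.oooooooooooooooooo.
174 ....########.#ooooooooooo##.oooooooooooooooooooo
175 ....#######.##ooooooooooo#oooooooooooooooooooooo
176 ....##########oooooooooooooooooooooooooooooooooo
177 ....##########oooooooooooooooooooooooooooooooooo
178 ....##########oooooooooooooooooooooooooooooooooo
179 ....##########.ooooooooooooooooooooooooooooooooo
180 ....##########.ooooooooooooooooooooo
[... 584 characters left out ...]
ooooooooooo
192 .....#######.ooooooooooooooooooooooooooooooooooo
193 .....#######.ooooooooooooooooooooooooooooooooooo
194 .....###.YY.oooooooooooooooooooooooooooooooooooo
195 .....######ooooooooooooooooooooooooooooooooooooo
196 ..oo..o.#.oooooooooooooooooooooooooooooooooooooo
197 ..ooooo..ooooooooooooooooooooooooooooooooooooooo
198 ..oooooooooooooooooooooooooooooooooooooooooooooo
199 ..oooooooooooooooooooooooooooooooooooooooooooooo
200 ..oooooooooooooooooooooooooooooooooooooooooooooo
201 ..oooooooooooooooooooooooooooooooooooooooooooooo
202 ..oooooooooooooooooooooooooooooooooooooooooooooo
203 ..oooooooooooooooooooooooooooooooooooooooooooooo
204 ..oooooooooooooooooooooooooooooooooooooooooooooo
```

View pics/c3.png

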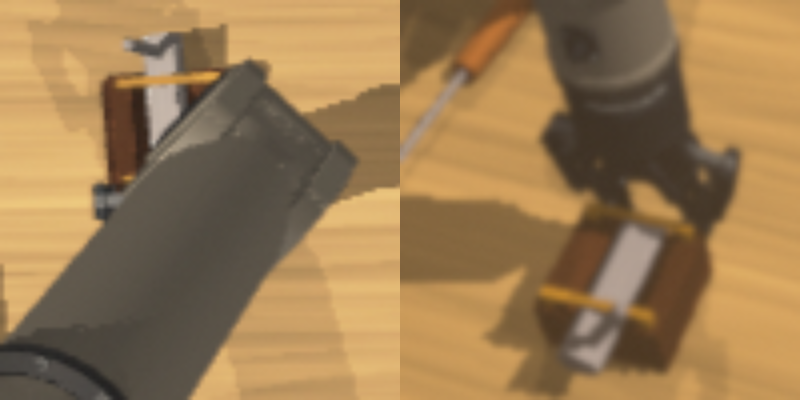

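Emit:
jog_arm(rows=[{"fingers":50,"x":3,"y":0,"z":0,"ax":0,"ay":0,"az":0},{"fingers":50,"x":2,"y":0,"z":0,"ax":0,"ay":0,"az":0},{"fingers":50,"x":-20,"y":0,"z":0,"ax":0,"ay":0,"az":0},{"fingers":50,"x":-20,"y":0,"z":0,"ax":0,"ay":0,"az":0},{"fingers":50,"x":0,"y":40,"z":0,"ax":0,"ay":0,"az":0},{"fingers":50,"x":0,"y":40,"z":0,"ax":0,"ay":0,"az":0},{"fingers":50,"x":0,"y":30,"z":0,"ax":0,"ay":0,"az":0},{"fingers":50,"x":0,"y":0,"z":0,"ax":0,"ay":0,"az":-8.5}])

```text
t: 7.65
eef_pos: [0.5351, -0.3232, 0.0149]
tool_rot: [0.002, 0.995, 0.101, -0.0]
contact_force: [0.1, 0.3, -0.3]
gripper_width: 0.584
grasp_force: 0.0
```

Emit:
jog_arm(rows=[{"fingers":50,"x":0,"y":0,"z":0,"ax":0,"ay":0,"az":-8.5},{"fingers":50,"x":0,"y":0,"z":0,"ax":0,"ay":0,"az":-8.5},{"fingers":50,"x":0,"y":0,"z":0,"ax":0,"ay":0,"az":-8.5},{"fingers":50,"x":0,"y":0,"z":0,"ax":0,"ay":0,"az":-8.5},{"fingers":50,"x":0,"y":0,"z":0,"ax":0,"ay":0,"az":-8.5},{"fingers":50,"x":0,"y":0,"z":0,"ax":0,"ay":0,"az":-8.5},{"fingers":50,"x":0,"y":0,"z":0,"ax":0,"ay":0,"az":-8.5},{"fingers":50,"x":0,"y":0,"z":0,"ax":0,"ay":0,"az":-8.5}])

```text
t: 8.45
eef_pos: [0.5361, -0.3172, 0.0143]
tool_rot: [-0.0, 0.765, 0.644, -0.0]
contact_force: [-0.2, 0.1, -0.6]
gripper_width: 0.587
grasp_force: 0.0
```

Run:
```python
from h import *
c=cam("top","t4.png");im=c["pixels"]; print(bot.get_obs()["eef_pos"],bot.get_obs()["tool_rot"])
h=cv2.cvtColor(im,cv2.COLOR_RGB2HSV)
for r in range(160,202): print(r,''.join('Y' if (12<h[r,x,0]<30 and h[r,x,1]>150 and h[r,x,2]>170) else '#' if(h[r,x,2]<125 and h[r,x,1]>120) else ('o' if h[r,x,1]<70 else '.') for x in range(358,410)))
```

```text
[ 0.53592495 -0.3175087   0.01438722] [ 6.16149765e-05  7.63072317e-01  6.46313088e-01 -1.65284863e-04]
160 .............ooooooooooooooo........................
161 ................oooooooooooo...##...................
162 ..................oooooooooo........................
163 ..................oooooooooo........................
164 ..................oooooooooo...#.#............#.....
165 ..................oooooooooo..########.#............
166 ..................ooooooooo.##.....Y.#...#..........
167 ...........#..#........YYYYYYYYYYYYYY#..............
168 ........##.YYYYYYYYYYYYYYYYYYYYYYYYYY##.............
169 ........##.YYYYYYYYY........##.########.............
170 ........###...####ooooooooooo##########.............
171 ........##########ooooooooooo##########.............
172 ........##########ooooooooooo##########.............
173 .......###########ooooooooooo##########.............
174 ........##########ooooooooooo##########.............
175 ........##########ooooooooooo##########.............
176 ........##########ooooooooooo###########............
177 ........##########ooooo
[... 697 characters left out ...]
####............
190 .........##########ooooooooooo.####....##...........
191 .........###########........YYYYYYYYYYY###..........
192 .........###.YYYYYYYYYYYYYYYYYYYYYYYYYY##...........
193 .........###.YYYYYYYYYY...........#######.#.........
194 .........####....###oooooooooo.##########...........
195 .........###########ooooooooo.#######...............
196 ..........##########................................
197 ....................................................
198 ....................................................
199 ....................................................
200 ....................................................
201 ....................................................
```

Run:
```python
from h import *
c=cam("top")
im=cv2.cvtColor(c["pixels"],cv2.COLOR_RGB2HSV)
y=((im[...,0]>12)&(im[...,0]<30)&(im[...,1]>150)&(im[...,2]>170))
P=[]
for r0,r1 in((165,171),(189,195)):
    v,u=np.nonzero(y[r0:r1,366:400]); p=np.array([plane(c,a+366,b+r0,.0595) for a,b in zip(u,v)])*1e3
    l=cv2.fitLine(np.float32(p),cv2.DIST_L2,0,.01,.01).ravel(); print(p.mean(0),(p[:,1].min()+p[:,1].max())/2,np.degrees(np.arctan2(-l[0],l[1])) if l[1]>0 else np.degrees(np.arctan2(l[0],-l[1]))); P.append(p.mean(0))
d=P[0]-P[1];print((P[0]+P[1])/2,np.degrees(np.arctan2(d[1],d[0])),np.hypot(*d))
```

```text
[ 658.61149431 -202.39194968] -201.23043706365644 2.5646448
[ 585.06574928 -205.53534039] -205.3754561050798 2.3293858
[ 621.83862179 -203.96364504] 2.4473675864896114 73.61288960884085
```

Emit:
jog_arm(rows=[{"fingers":50,"x":0,"y":0,"z":0,"ax":0,"ay":0,"az":-6.2},{"fingers":50,"x":0,"y":0,"z":0,"ax":0,"ay":0,"az":-6.2},{"fingers":50,"x":0,"y":45,"z":0,"ax":0,"ay":0,"az":0},{"fingers":50,"x":0,"y":43,"z":0,"ax":0,"ay":0,"az":0},{"fingers":50,"x":20,"y":0,"z":0,"ax":0,"ay":0,"az":0},{"fingers":50,"x":10,"y":0,"z":0,"ax":0,"ay":0,"az":0},{"fingers":50,"x":6,"y":0,"z":0,"ax":0,"ay":0,"az":0},{"fingers":50,"x":4,"y":0,"z":0,"ax":0,"ay":0,"az":0}])

```text
t: 9.35
eef_pos: [0.6211, -0.2737, 0.0142]
tool_rot: [-0.0, 0.694, 0.72, -0.001]
contact_force: [-0.4, -0.1, 0.1]
gripper_width: 0.585
grasp_force: 0.0
```

Emit:
jog_arm(rows=[{"fingers":50,"x":3,"y":3,"z":0,"ax":0,"ay":0,"az":-1},{"fingers":50,"x":4,"y":0,"z":0,"ax":0,"ay":0,"az":0},{"fingers":50,"x":4,"y":0,"z":0,"ax":0,"ay":0,"az":0},{"fingers":50,"x":6,"y":0,"z":0,"ax":0,"ay":0,"az":0},{"fingers":50,"x":10,"y":0,"z":0,"ax":0,"ay":0,"az":0},{"fingers":50,"x":15,"y":0,"z":0,"ax":0,"ay":0,"az":0},{"fingers":50,"x":15,"y":0,"z":0,"ax":0,"ay":0,"az":0},{"fingers":50,"x":15,"y":0,"z":0,"ax":0,"ay":0,"az":0}])

```text
t: 10.15
eef_pos: [0.6212, -0.203, 0.0145]
tool_rot: [0.001, 0.688, 0.726, -0.001]
contact_force: [0.8, -5.0, -0.9]
gripper_width: 0.585
grasp_force: 2.5
```

Run:
```python
from h import *
c=cam("top","t5.png");s=cam("scene");print(bot.get_obs()["eef_pos"])
im=c["pixels"];b=s["pixels"]
out=np.zeros((560,800,3),np.uint8)
out[:560,:400]=cv2.resize(im[110:250,300:400],None,fx=4,fy=4,interpolation=2);out[:560,400:800]=cv2.resize(b[150:290,220:320],None,fx=4,fy=4,interpolation=2)
cv2.imwrite("pics/c5.png",out[:,:,::-1])
```

```text
[ 0.62154909 -0.19918021  0.01429997]
```

View pics/c5.png

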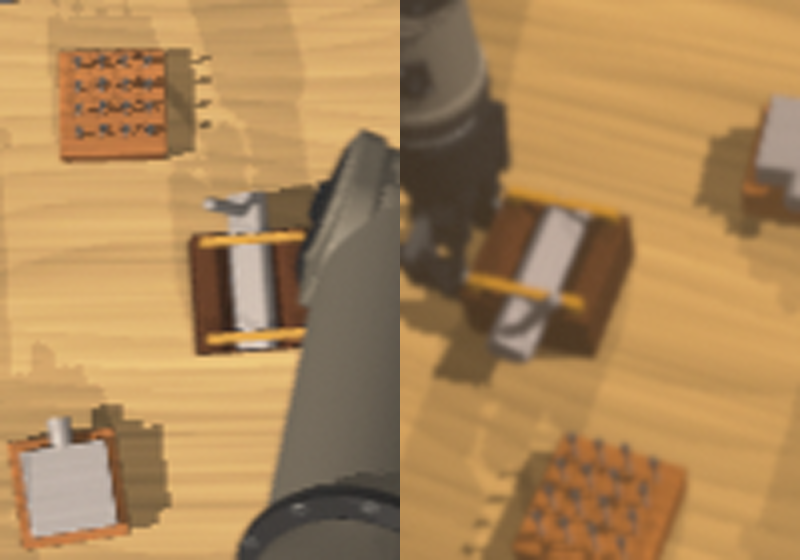

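The block is square to the fingers, with bar-to-burr clearance of about 30 mm and about 45 mm to the anvil's horn. I'll carry on down the lane.

Emit:
jog_arm(rows=[{"fingers":50,"x":6,"y":0,"z":0,"ax":0,"ay":0,"az":0},{"fingers":50,"x":12,"y":0,"z":0,"ax":0,"ay":0,"az":0},{"fingers":50,"x":15,"y":0,"z":0,"ax":0,"ay":0,"az":0},{"fingers":50,"x":15,"y":0,"z":0,"ax":0,"ay":0,"az":0},{"fingers":50,"x":15,"y":0,"z":0,"ax":0,"ay":0,"az":0},{"fingers":50,"x":15,"y":0,"z":0,"ax":0,"ay":0,"az":0},{"fingers":50,"x":15,"y":0,"z":0,"ax":0,"ay":0,"az":0},{"fingers":50,"x":15,"y":0,"z":0,"ax":0,"ay":0,"az":0}])

```text
t: 11.05
eef_pos: [0.6153, -0.0957, 0.0144]
tool_rot: [0.001, 0.688, 0.726, -0.001]
contact_force: [0.5, -5.8, -0.6]
gripper_width: 0.581
grasp_force: 2.8
```

Emit:
jog_arm(rows=[{"fingers":50,"x":15,"y":0,"z":0,"ax":0,"ay":0,"az":0},{"fingers":50,"x":15,"y":0,"z":0,"ax":0,"ay":0,"az":0},{"fingers":50,"x":15,"y":0,"z":0,"ax":0,"ay":0,"az":0},{"fingers":50,"x":15,"y":0,"z":0,"ax":0,"ay":0,"az":0},{"fingers":50,"x":15,"y":0,"z":0,"ax":0,"ay":0,"az":0},{"fingers":50,"x":15,"y":0,"z":0,"ax":0,"ay":0,"az":0},{"fingers":50,"x":10,"y":0,"z":0,"ax":0,"ay":0,"az":0},{"fingers":50,"x":5,"y":0,"z":0,"ax":0,"ay":0,"az":0}])

```text
t: 11.85
eef_pos: [0.6097, 0.0103, 0.0144]
tool_rot: [0.0, 0.687, 0.726, -0.0]
contact_force: [0.5, -5.9, 0.9]
gripper_width: 0.583
grasp_force: 3.1
```

```bash
cat > m.py <<'E'
from h import *
import sys
c=cam("top",sys.argv[1]);o=bot.get_obs();print(o["eef_pos"],o["tool_rot"])
im=cv2.cvtColor(c["pixels"],cv2.COLOR_RGB2HSV)
x0,x1,r0,r1=map(int,sys.argv[2:6])
for r in range(r0,r1): print(r,''.join('Y' if (12<im[r,x,0]<30 and im[r,x,1]>150 and im[r,x,2]>170) else '#' if(im[r,x,2]<125 and im[r,x,1]>120) else ('o' if im[r,x,1]<70 else '.') for x in range(x0,x1)))
E
python3 m.py t6.png 265 330 155 215
```

```text
[0.60966022 0.01105675 0.014392  ] [ 1.68384153e-04  6.87003588e-01  7.26653993e-01 -1.27945473e-04]
155 ............................ooooooo.oooo..................oooooo.
156 ...........................ooooooooooooooooooooooooooooo..oooooo.
157 ..........................ooooooooooooooooooooooooooooooo.oooooo.
158 ..........................oooooooooooooooooooooooooooooo..ooooooo
159 ..........................ooooooooooooooooooooooooooooooo.ooooooo
160 ..........................ooooooooooooooooooooooooooooooo.ooooooo
161 ..........................ooooooooooooooooooooooooooooooooooooooo
162 .........................oooooooooooooooooooooooooooooooooooooooo
163 .........................oooooooooooooooooooooooooooooooooooooooo
164 ......................ooooooooooooooooooooooooooooooooooooooooooo
165 ..............ooooo...ooooooooooooooooooooooooooooooooooooooooooo
166 ..............ooooooooooooooooooooooooooooooooooooooooooooooooooo
167 ...............oooooooooooooooooooooooooooooooooooooooooooooooooo
168 .....................oooooooooooooooooooooooooooooooooooooooooooo
169 ...............
[... 2500 characters left out ...]

205 .......................oooooooooooooooooooooooooooooooooooooooo..
206 .......................oooooooooooooooooooooooooooooooooooooooo..
207 .......................oooooooooooooooooooooooooooooooooooooooo..
208 .......................oooooooooooooooooooooooooooooooooooooooo..
209 ......................ooooooooooooooooooooooooooooooooooooooooo..
210 ......................ooooooooooooooooooooooooooooooooooooooooo..
211 ......................ooooooooooooooooooooooooooooooooooooooooo..
212 ......................ooooooooooooooooooooooooooooooooooooooooo..
213 ......................ooooooooooooooooooooooooooooooooooooooooo..
214 ......................ooooooooooooooooooooooooooooooooooooooooo..
```

Run:
```python
from h import *
c=cam("top")
a=plane(c,279.5,174.6,.0595)*1e3;b=plane(c,281.5,199.6,.0595)*1e3
print(a,b,(a+b)/2, np.degrees(np.arctan2(a[1]-b[1],a[0]-b[0])))
im=c["pixels"];cv2.imwrite("pics/c6.png",cv2.resize(im[150:230,205:335],None,fx=6,fy=6,interpolation=2)[:,:,::-1])
```

```text
[642.87558268 108.61803488] [566.73652042 103.31414665] [604.80605155 105.96609077] 3.9848177227480557
```

View pics/c6.png

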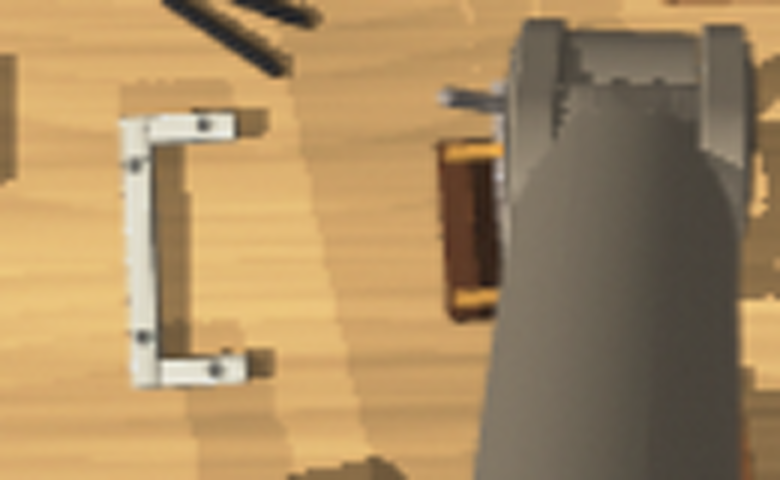

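Block is lined up with the fence's mouth: block edge at crop x≈440, fence opening at rows 143..357. Pushing on.

Emit:
jog_arm(rows=[{"fingers":50,"x":8,"y":0,"z":0,"ax":0,"ay":0,"az":0},{"fingers":50,"x":15,"y":0,"z":0,"ax":0,"ay":0,"az":0},{"fingers":50,"x":15,"y":0,"z":0,"ax":0,"ay":0,"az":0},{"fingers":50,"x":15,"y":0,"z":0,"ax":0,"ay":0,"az":0},{"fingers":50,"x":15,"y":0,"z":0,"ax":0,"ay":0,"az":0},{"fingers":50,"x":15,"y":0,"z":0,"ax":0,"ay":0,"az":0},{"fingers":50,"x":15,"y":0,"z":0,"ax":0,"ay":0,"az":0},{"fingers":50,"x":12,"y":0,"z":0,"ax":0,"ay":0,"az":0}])

```text
t: 12.75
eef_pos: [0.6036, 0.1194, 0.0144]
tool_rot: [0.0, 0.688, 0.726, -0.001]
contact_force: [-0.0, -7.3, 1.6]
gripper_width: 0.587
grasp_force: 3.5
```

Emit:
jog_arm(rows=[{"fingers":50,"x":8,"y":0,"z":0,"ax":0,"ay":0,"az":0},{"fingers":50,"x":6,"y":0,"z":0,"ax":0,"ay":0,"az":0},{"fingers":50,"x":5,"y":0,"z":0,"ax":0,"ay":0,"az":0},{"fingers":50,"x":4,"y":0,"z":0,"ax":0,"ay":0,"az":0},{"fingers":50,"x":4,"y":0,"z":0,"ax":0,"ay":0,"az":0},{"fingers":50,"x":3,"y":0,"z":0,"ax":0,"ay":0,"az":0},{"fingers":50,"x":3,"y":0,"z":0,"ax":0,"ay":0,"az":0},{"fingers":50,"x":2,"y":0,"z":0,"ax":0,"ay":0,"az":0}])

```text
t: 13.55
eef_pos: [0.6017, 0.1532, 0.0144]
tool_rot: [0.001, 0.688, 0.726, -0.001]
contact_force: [0.5, -7.9, 2.8]
gripper_width: 0.586
grasp_force: 3.7
```

Emit:
jog_arm(rows=[{"fingers":50,"x":2,"y":0,"z":0,"ax":0,"ay":0,"az":0},{"fingers":50,"x":2,"y":0,"z":0,"ax":0,"ay":0,"az":0},{"fingers":50,"x":2,"y":0,"z":0,"ax":0,"ay":0,"az":0},{"fingers":50,"x":1,"y":0,"z":0,"ax":0,"ay":0,"az":0},{"fingers":50,"x":1,"y":0,"z":0,"ax":0,"ay":0,"az":0},{"fingers":50,"x":1,"y":0,"z":0,"ax":0,"ay":0,"az":0},{"fingers":50,"x":1,"y":0,"z":0,"ax":0,"ay":0,"az":0},{"fingers":50,"x":1,"y":0,"z":0,"ax":0,"ay":0,"az":0}])

```text
t: 14.35
eef_pos: [0.6011, 0.1634, 0.0144]
tool_rot: [0.001, 0.688, 0.726, -0.001]
contact_force: [0.2, -9.6, 4.2]
gripper_width: 0.585
grasp_force: 4.9
```

Emit:
jog_arm(rows=[{"fingers":50,"x":1,"y":0,"z":0,"ax":0,"ay":0,"az":0},{"fingers":50,"x":1,"y":0,"z":0,"ax":0,"ay":0,"az":0},{"fingers":50,"x":1,"y":0,"z":0,"ax":0,"ay":0,"az":0},{"fingers":50,"x":1,"y":0,"z":0,"ax":0,"ay":0,"az":0},{"fingers":50,"x":0.5,"y":0,"z":0,"ax":0,"ay":0,"az":0},{"fingers":50,"x":0.5,"y":0,"z":0,"ax":0,"ay":0,"az":0},{"fingers":50,"x":0.5,"y":0,"z":0,"ax":0,"ay":0,"az":0},{"fingers":50,"x":0.5,"y":0,"z":0,"ax":0,"ay":0,"az":0}])

```text
t: 15.15
eef_pos: [0.6006, 0.1636, 0.0144]
tool_rot: [0.002, 0.69, 0.724, -0.004]
contact_force: [-1.3, -19.3, 8.6]
gripper_width: 0.589
grasp_force: 10.0
```

Emit:
jog_arm(rows=[{"fingers":50,"x":0.5,"y":0,"z":0,"ax":0,"ay":0,"az":0.3},{"fingers":50,"x":0.5,"y":0,"z":0,"ax":0,"ay":0,"az":0},{"fingers":50,"x":0.5,"y":0,"z":0,"ax":0,"ay":0,"az":0},{"fingers":50,"x":0,"y":0,"z":0,"ax":0,"ay":0,"az":0},{"fingers":50,"x":0,"y":0,"z":0,"ax":0,"ay":0,"az":0},{"fingers":50,"x":-3,"y":0,"z":0,"ax":0,"ay":0,"az":0},{"fingers":50,"x":-4,"y":0,"z":0,"ax":0,"ay":0,"az":0},{"fingers":50,"x":-5,"y":0,"z":0,"ax":0,"ay":0,"az":0}])

```text
t: 15.95
eef_pos: [0.6008, 0.1622, 0.0142]
tool_rot: [-0.001, 0.689, 0.725, 0.0]
contact_force: [-0.1, 0.3, -0.2]
gripper_width: 0.584
grasp_force: 0.0
```

Emit:
jog_arm(rows=[{"fingers":50,"x":-15,"y":0,"z":0,"ax":0,"ay":0,"az":0},{"fingers":50,"x":-30,"y":0,"z":0,"ax":0,"ay":0,"az":0},{"fingers":50,"x":-30,"y":0,"z":0,"ax":0,"ay":0,"az":0},{"fingers":50,"x":-30,"y":0,"z":-10,"ax":0,"ay":0,"az":0},{"fingers":50,"x":-10,"y":0,"z":-40,"ax":0,"ay":0,"az":0},{"fingers":50,"x":0,"y":0,"z":-45,"ax":0,"ay":0,"az":0},{"fingers":50,"x":0,"y":0,"z":-45,"ax":0,"ay":0,"az":0},{"fingers":50,"x":0,"y":0,"z":-10,"ax":0,"ay":0,"az":0}])

```text
t: 16.75
eef_pos: [0.6101, 0.0471, 0.1698]
tool_rot: [0.002, 0.689, 0.725, 0.004]
contact_force: [0.9, -0.2, -0.2]
gripper_width: 0.582
grasp_force: 0.0
```

Run:
```python
from h import *
c=cam("top","t7.png");s=cam("scene","s7.png")
im=c["pixels"];b=s["pixels"]
out=np.zeros((600,800,3),np.uint8)
out[:350,:400]=cv2.resize(im[150:220,205:285],None,fx=5,fy=5,interpolation=2);out[:450,400:]=cv2.resize(b[200:290,350:430],None,fx=5,fy=5,interpolation=2)
cv2.imwrite("pics/c7.png",out[:450,:,::-1])
```

```text
(no output)
```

View pics/c7.png

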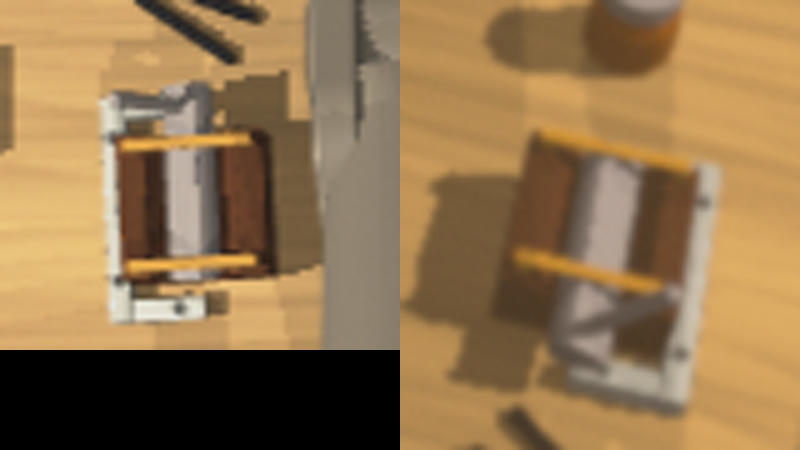

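Block sits against the stop between both arms. The pin tip is at about top (228.6,170) and scene (405,258), over the +x arm. Next I'll measure the block's pose and the pin's angle.

```bash
cat > pin.py <<'E'
from h import *
def straps(c,rr=((174,182),(198,208)),u0=222,u1=262):
    im=cv2.cvtColor(c["pixels"],cv2.COLOR_RGB2HSV)
    y=((im[...,0]>12)&(im[...,0]<30)&(im[...,1]>170)&(im[...,2]>190));P=[]
    for r0,r1 in rr:
        v,u=np.nonzero(y[r0:r1,u0:u1]);p=np.array([plane(c,a+u0,b+r0,.0595) for a,b in zip(u,v)])*1e3
        x,yy=p.mean(0)[0],(p[:,1].min()+p[:,1].max())/2;P.append([x,yy]);print(len(p),x,p[:,1].min(),p[:,1].max())
    P=np.array(P);d=P[0]-P[1];return P.mean(0),np.arctan2(d[1],d[0])
if __name__=="__main__":
    c=cam("top");s=cam("scene")
    C,a=straps(c);print("block",C,np.degrees(a))
    a=np.radians(2.75);ex=np.array([np.cos(a),np.sin(a)]);ey=np.array([-ex[1],ex[0]])
    for cc,u,v in((s,404.5,258.2),(c,228.8,170)):
        o,d=ray(cc,u,v);o=o*1e3
        t=(60-(o[:2]-C)@ex)/(d[:2]@ex);p=o+d*t;y=(p[:2]-C)@ey
        print("on x=60:",p,"y,z-41",y,p[2]-41,np.degrees(np.arctan2(y,p[2]-41)),np.hypot(y,p[2]-41))
    A=[];B=[]
    for cc,u,v in((s,404.5,258.2),(c,228.8,170)):
        o,d=ray(cc,u,v);d/=np.linalg.norm(d);M=np.eye(3)-np.outer(d,d);A.append(M);B.append(M@o)
    p=np.linalg.solve(sum(A),sum(B))*1e3;print("tri",p,(p[:2]-C)@ex,(p[:2]-C)@ey)
    b=cv2.resize(s["pixels"][225:285,370:430],None,fx=10,fy=10,interpolation=2);cv2.imwrite("pics/c8.png",b[:,:,::-1])
    print("target TCP xy",C+60*ex, bot.get_obs()["eef_pos"])
E
python3 pin.py
```

```text
pin.py:7: RuntimeWarning: Mean of empty slice.
  x,yy=p.mean(0)[0],(p[:,1].min()+p[:,1].max())/2;P.append([x,yy]);print(len(p),x,p[:,1].min(),p[:,1].max())
  ret = ret.dtype.type(ret / rcount)
Traceback (most recent call last):
  File "pin.py", line 11, in <module>
    C,a=straps(c);print("block",C,np.degrees(a))
        ~~~~~~^^^
  File "pin.py", line 7, in straps
    x,yy=p.mean(0)[0],(p[:,1].min()+p[:,1].max())/2;P.append([x,yy]);print(len(p),x,p[:,1].min(),p[:,1].max())
         ~~~~~~~~~^^^
IndexError: invalid index to scalar variable.
```

```bash
sed -i 's/>170)&(im\[...,2\]>190)/>150)\&(im[...,2]>170)/' pin.py; python3 pin.py
```

```text
48 634.543156142445 186.05269868420788 261.9337420385252
50 560.8787341740577 183.44458696511302 259.0349583986289
block [597.71094516 222.61649652] 2.1406198189275374
on x=60: [656.0609708  258.40720134 102.15541824] y,z-41 32.94996273029602 61.155418242285805 28.31536853023674 69.46715212470424
on x=60: [656.08255765 257.95778853  82.2331429 ] y,z-41 32.50003177620625 41.23314289804921 38.24523742928158 52.50165843766616
tri [653.70146065 256.9417213   97.12850637] 57.57289610167996 31.59937523821719
target TCP xy [657.64184835 225.49518423] [0.60554566 0.04727058 0.16216319]
```

Pin leans about 28°. I'll rotate the tool 90°, open the fingers, and position above the pin.

Emit:
jog_arm(rows=[{"fingers":80,"x":0,"y":0,"z":0,"ax":0,"ay":0,"az":-8.5},{"fingers":80,"x":0,"y":0,"z":0,"ax":0,"ay":0,"az":-8.5},{"fingers":80,"x":0,"y":0,"z":0,"ax":0,"ay":0,"az":-8.5},{"fingers":80,"x":0,"y":0,"z":0,"ax":0,"ay":0,"az":-8.5},{"fingers":80,"x":0,"y":0,"z":0,"ax":0,"ay":0,"az":-8.5},{"fingers":80,"x":0,"y":0,"z":0,"ax":0,"ay":0,"az":-8.5},{"fingers":80,"x":0,"y":0,"z":0,"ax":0,"ay":0,"az":-8.5},{"fingers":80,"x":0,"y":0,"z":0,"ax":0,"ay":0,"az":-8.5}])

```text
t: 17.85
eef_pos: [0.6058, 0.0472, 0.1622]
tool_rot: [-0.002, 0.163, 0.987, -0.0]
contact_force: [0.2, 0.2, 0.3]
gripper_width: 0.938
grasp_force: 0.0
```

Emit:
jog_arm(rows=[{"fingers":80,"x":0,"y":0,"z":0,"ax":0,"ay":0,"az":-8.5},{"fingers":80,"x":0,"y":0,"z":0,"ax":0,"ay":0,"az":-8.5},{"fingers":80,"x":0,"y":0,"z":0,"ax":0,"ay":0,"az":-4.5},{"fingers":80,"x":-15,"y":38,"z":0,"ax":0,"ay":0,"az":0},{"fingers":80,"x":-15,"y":38,"z":0,"ax":0,"ay":0,"az":0},{"fingers":80,"x":-15,"y":38,"z":0,"ax":0,"ay":0,"az":0},{"fingers":80,"x":-15,"y":38,"z":0,"ax":0,"ay":0,"az":0},{"fingers":80,"x":0,"y":38,"z":0,"ax":0,"ay":0,"az":0}])

```text
t: 18.65
eef_pos: [0.6595, 0.2406, 0.1618]
tool_rot: [-0.001, -0.021, 1.0, -0.0]
contact_force: [0.4, 0.2, -0.2]
gripper_width: 0.939
grasp_force: 0.0
```

Run:
```python
from h import *
o=bot.get_obs();q=o["tool_rot"];print(o["eef_pos"],q,o["q"])
from scipy.spatial.transform import Rotation as R
r=R.from_quat(q[[1,2,3,0]]).as_matrix();print(np.degrees(np.arctan2(r[1,1],r[0,1])))
d=np.array([.657,.240,.1])-o["eef_pos"];print(r.T@d*1e3)
```

```text
[0.65945191 0.24060541 0.16180302] [-1.05096295e-03 -2.06259758e-02  9.99786618e-01 -4.27414563e-04] [-0.36541354  0.58765764 -0.10855445  1.53772242  0.07031923  1.02230546
  1.11934035]
92.36378111519744
[ 2.3438165  -0.45362878 61.80851387]
```

Emit:
jog_arm(rows=[{"fingers":80,"x":2,"y":0,"z":0,"ax":0,"ay":0,"az":-0.4},{"fingers":80,"x":0,"y":0,"z":25,"ax":0,"ay":0,"az":0},{"fingers":80,"x":0,"y":0,"z":25,"ax":0,"ay":0,"az":0},{"fingers":80,"x":0,"y":0,"z":20,"ax":0,"ay":0,"az":0},{"fingers":80,"x":0,"y":0,"z":10,"ax":0,"ay":0,"az":0},{"fingers":80,"x":0,"y":0,"z":5,"ax":0,"ay":0,"az":0},{"fingers":80,"x":0,"y":0,"z":0,"ax":0,"ay":0,"az":0},{"fingers":70,"x":0,"y":0,"z":0,"ax":0,"ay":0,"az":0}])

```text
t: 19.45
eef_pos: [0.6574, 0.2397, 0.0801]
tool_rot: [0.001, -0.024, 1.0, 0.0]
contact_force: [-0.6, 0.3, 1.1]
gripper_width: 0.82
grasp_force: 0.0
```

Emit:
jog_arm(force=20, rows=[{"fingers":55,"x":0,"y":0,"z":0,"ax":0,"ay":0,"az":0},{"fingers":45,"x":0,"y":0,"z":0,"ax":0,"ay":0,"az":0},{"fingers":40,"x":0,"y":0,"z":0,"ax":0,"ay":0,"az":0},{"fingers":35,"x":0,"y":-3,"z":0,"ax":0,"ay":0,"az":0},{"fingers":30,"x":0,"y":-3,"z":0,"ax":0,"ay":0,"az":0},{"fingers":30,"x":0,"y":-3,"z":0,"ax":0,"ay":0,"az":0},{"fingers":30,"x":0,"y":-3,"z":0,"ax":0,"ay":0,"az":0},{"fingers":30,"x":0,"y":0,"z":0,"ax":0,"ay":0,"az":0}])

```text
t: 20.25
eef_pos: [0.6576, 0.2264, 0.0792]
tool_rot: [-0.0, -0.024, 1.0, -0.0]
contact_force: [-0.7, -0.4, -0.4]
gripper_width: 0.358
grasp_force: 0.0
```

Run:
```python
from h import *
s=cam("scene","s9.png");o=bot.get_obs();print(o["eef_pos"],o["contact_force"],o["gripper_width"])
cv2.imwrite("pics/c9.png",cv2.resize(s["pixels"][190:290,340:440],None,fx=6,fy=6,interpolation=2)[:,:,::-1])
```

```text
[0.65750877 0.22662701 0.07915868] [ 0.19149745 -0.71188596  0.47799051] 0.3480827976298902
```

View pics/c9.png

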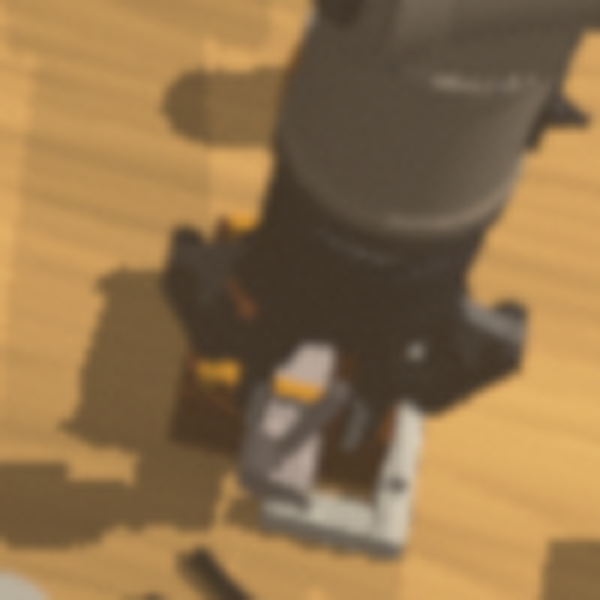

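Pin is between the fingers, at about (310,430) in the crop. Next I'll centre on it and close to just over the pin's diameter.

Emit:
jog_arm(force=20, rows=[{"fingers":25,"x":0,"y":-2,"z":0,"ax":0,"ay":0,"az":0},{"fingers":20,"x":0,"y":0,"z":0,"ax":0,"ay":0,"az":0},{"fingers":17,"x":0,"y":0,"z":0,"ax":0,"ay":0,"az":0},{"fingers":14,"x":0,"y":0,"z":0,"ax":0,"ay":0,"az":0},{"fingers":12,"x":0,"y":0,"z":0,"ax":0,"ay":0,"az":0},{"fingers":11.5,"x":0,"y":0,"z":0,"ax":0,"ay":0,"az":0},{"fingers":11.5,"x":0,"y":0,"z":0,"ax":0,"ay":0,"az":0},{"fingers":11.5,"x":0,"y":0,"z":0,"ax":0,"ay":0,"az":0}])

```text
t: 21.1
eef_pos: [0.6576, 0.2256, 0.0793]
tool_rot: [-0.0, -0.024, 1.0, 0.0]
contact_force: [-0.2, 1.0, 0.9]
gripper_width: 0.138
grasp_force: 0.4
```

Emit:
jog_arm(rows=[{"fingers":11.5,"x":0,"y":-1,"z":0,"ax":0,"ay":0,"az":0},{"fingers":11.5,"x":0,"y":-0.7,"z":0,"ax":0,"ay":0,"az":0},{"fingers":11.5,"x":0,"y":0,"z":0,"ax":0,"ay":0,"az":0},{"fingers":11.5,"x":0,"y":0,"z":0,"ax":0,"ay":0,"az":0},{"fingers":30,"x":0,"y":0,"z":0,"ax":0,"ay":0,"az":0},{"fingers":30,"x":0,"y":0,"z":0,"ax":0,"ay":0,"az":0},{"fingers":30,"x":0,"y":0,"z":0,"ax":0,"ay":0,"az":0},{"fingers":30,"x":0,"y":0,"z":0,"ax":0,"ay":0,"az":0}])

```text
t: 21.9
eef_pos: [0.6576, 0.2238, 0.0792]
tool_rot: [-0.0, -0.024, 1.0, -0.0]
contact_force: [0.3, 0.4, -0.5]
gripper_width: 0.352
grasp_force: 0.0
```

Emit:
jog_arm(rows=[{"fingers":30,"x":0,"y":0,"z":-20,"ax":0,"ay":0,"az":0},{"fingers":30,"x":0,"y":0,"z":-30,"ax":0,"ay":0,"az":0},{"fingers":30,"x":0,"y":0,"z":-30,"ax":0,"ay":0,"az":0},{"fingers":30,"x":0,"y":-45,"z":-10,"ax":0,"ay":0,"az":0},{"fingers":30,"x":0,"y":-45,"z":0,"ax":0,"ay":0,"az":0},{"fingers":30,"x":0,"y":-45,"z":0,"ax":0,"ay":0,"az":0},{"fingers":30,"x":0,"y":-45,"z":0,"ax":0,"ay":0,"az":0},{"fingers":30,"x":0,"y":-30,"z":0,"ax":0,"ay":0,"az":0}])

```text
t: 22.7
eef_pos: [0.6678, 0.0093, 0.1695]
tool_rot: [0.0, -0.023, 1.0, -0.001]
contact_force: [-0.0, -0.2, -0.6]
gripper_width: 0.349
grasp_force: 0.0
```

Run:
```python
from h import *
from pin import straps
c=cam("top","t10.png");s=cam("scene","s10.png");w=cam("wrist");print(bot.get_obs()["eef_pos"])
C,a=straps(c);print(C,np.degrees(a))
C2=C;a=np.radians(2.5);ex=np.array([np.cos(a),np.sin(a)]);ey=np.array([-ex[1],ex[0]])
W=lambda x,y,z:np.r_[C+x*ex+y*ey,z]/1e3
for n,cc in(("top",c),("scene",s)):
    print(n,"upright pin tip expect",proj(cc,W(60,0,111)),"base",proj(cc,W(60,0,51)),"1mm y tip",proj(cc,W(60,5,111)))
A=cv2.resize(c["pixels"][155:215,215:265],None,fx=8,fy=8,interpolation=2);B=cv2.resize(s["pixels"][205:280,355:430],None,fx=6,fy=6,interpolation=2)
B=B[:450,:400];out=np.zeros((480,800,3),np.uint8);out[:,:400]=A;out[:450,400:]=B
cv2.imwrite("pics/c10.png",out[:,:,::-1])
```

```text
[0.66799303 0.01014882 0.16933863]
48 634.543156142445 186.05269868420788 261.9337420385252
49 560.811878206181 183.44458696511302 259.0349583986289
[597.67751717 222.61649652] 2.138680611348568
top upright pin tip expect (np.float64(238.0388252022986), np.float64(167.92864232242616)) base (np.float64(241.54117093887817), np.float64(170.75845836460613)) 1mm y tip (np.float64(236.3280461055686), np.float64(168.02941929859827))
scene upright pin tip expect (np.float64(390.9266606600157), np.float64(252.995378478303)) base (np.float64(386.9778519979811), np.float64(264.52320001349386)) 1mm y tip (np.float64(393.0681232801393), np.float64(253.51740295329301))
```

View pics/c10.png

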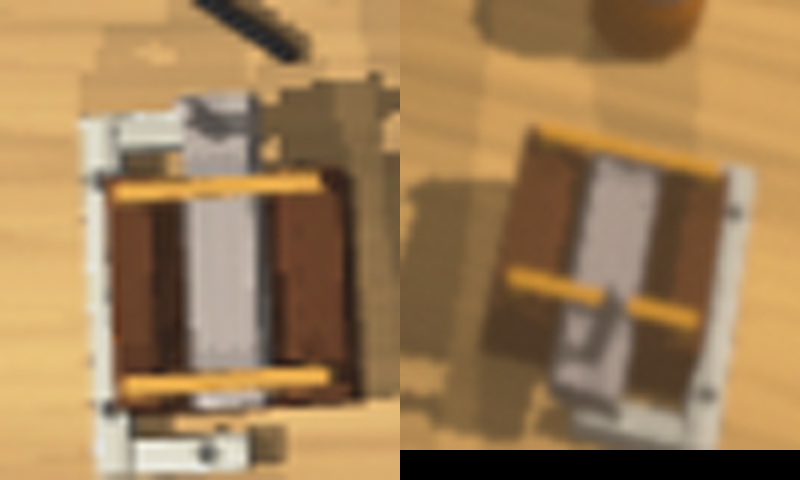

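Block is still home and the pin is near upright: in the scene crop the tip is at about (613,293) and the base at about (585,352). I'll measure more finely, checking the wrist camera too.

Run:
```python
from h import *
C=np.array([597.7,222.0]);a=np.radians(2.6);ex=np.array([np.cos(a),np.sin(a)]);ey=np.array([-ex[1],ex[0]])
W=lambda x,y,z:np.r_[C+x*ex+y*ey,z]/1e3
w=cam("wrist","w10.png");T=np.array(w["world_from_camera"]);print(f(w),T.round(3).tolist(),proj(w,W(60,0,111)),proj(w,W(60,0,51)),proj(w,W(-45,0,56)))
s=cam("scene");g=cv2.cvtColor(s["pixels"],cv2.COLOR_RGB2GRAY)
print('     ',' '.join('%3d'%x for x in range(376,404)))
for r in range(247,272): print(r,' ',' '.join('%3d'%x for x in g[r,376:404]))
```

```text
314.2775117477817 [[-0.044, 0.949, 0.312, 0.587], [0.999, 0.042, 0.013, 0.007], [-0.001, 0.313, -0.95, 0.313], [0.0, 0.0, 0.0, 1.0]] (np.float64(633.3098505082551), np.float64(217.85920142257999)) (np.float64(568.5621221024793), np.float64(192.2897164398339)) (np.float64(607.5087722450635), np.float64(60.56607543467226))
      376 377 378 379 380 381 382 383 384 385 386 387 388 389 390 391 392 393 394 395 396 397 398 399 400 401 402 403
247    81  82  83  82  81  72  68  76 103 141 155 156 156 156 158 155 156 156 150 126  91  70  67  66  67  75  81  81
248    84  83  82  83  81  73  68  78 106 142 156 156 155 157 158 155 154 155 149 118  85  70  67  66  69  76  81  83
249    99  94  91  88  83  72  70  83 110 142 155 156 155 156 157 155 155 155 147 113  80  68  67  66  70  77  81  82
250   128 123 117 110  97  85  82  94 120 146 155 156 156 156 156 156 155 155 145 110  78  68  66  65  70  79  82  82
251   147 147 146 138 126 118 116 120 135 151 156 156 155 152 152 156 156 153 139 104  75  68  65  66  70  77  82  82
252   134 140 145 145 145 146 146 146 152 157 158 157 153 141 140 151
[... 1590 characters left out ...]
85  82  78  78  93 119 138 147 146 137 129 126 134 147 153 147 113  77  64  61  63  63  62  63  63  62  63  76
267    87  88  88  86  98 126 146 152 151 145 139 138 140 148 152 144 109  74  63  62  63  62  63  62  63  63  65  90
268    90  94 102  93  95 115 131 138 143 141 139 139 141 149 152 140 104  73  63  63  63  63  62  62  63  63  68 100
269    95 112 123 105  89  90  97 105 120 126 126 131 138 147 149 134 101  76  68  67  65  65  63  63  63  63  73 107
270   100 128 136 115  91  83  81  83  91  97 101 112 122 135 141 130 107  90  84  81  77  72  68  67  66  67  82 111
271   101 130 139 124 105  89  82  80  81  82  84  90  98 111 123 127 123 117 113 110  99  87  81  78  75  75  92 121
```

Emit:
jog_arm(rows=[{"fingers":30,"x":-10,"y":40,"z":-5,"ax":0,"ay":0,"az":0},{"fingers":30,"x":-10,"y":40,"z":0,"ax":0,"ay":0,"az":0},{"fingers":30,"x":-10,"y":40,"z":0,"ax":0,"ay":0,"az":0},{"fingers":30,"x":-10,"y":40,"z":0,"ax":0,"ay":0,"az":0},{"fingers":30,"x":0,"y":35,"z":0,"ax":0,"ay":0,"az":0},{"fingers":30,"x":0,"y":16,"z":0,"ax":0,"ay":0,"az":0},{"fingers":30,"x":0,"y":0,"z":0,"ax":0,"ay":0,"az":0},{"fingers":30,"x":0,"y":0,"z":0,"ax":0,"ay":0,"az":0}])

```text
t: 23.75
eef_pos: [0.6976, 0.2253, 0.1741]
tool_rot: [-0.0, -0.024, 1.0, -0.001]
contact_force: [-1.0, -1.1, 0.3]
gripper_width: 0.355
grasp_force: 0.0
```

Run:
```python
from h import *
C=np.array([597.7,222.0]);a=np.radians(2.6);ex=np.array([np.cos(a),np.sin(a)]);ey=np.array([-ex[1],ex[0]])
W=lambda x,y,z:np.r_[C+x*ex+y*ey,z]/1e3
w=cam("wrist","w11.png");print(bot.get_obs()["eef_pos"])
for n,p in dict(tip=(60,0,111),tip5=(60,5,111),base=(60,0,51),flatL=(20,11.2,51),flatR=(20,-11.2,51),f2L=(-30,11.2,51),f2R=(-30,-11.2,51),blkL=(0,45,48),blkR=(0,-45,48)).items(): print(n,np.round(proj(w,W(*p)),1))
t=proj(w,W(60,0,111));b=proj(w,W(60,0,51));u0,v0=int(min(t[0],b[0]))-22,int(min(t[1],b[1]))-15
h=cv2.cvtColor(w["pixels"],cv2.COLOR_RGB2GRAY);print(u0,v0)
for r in range(v0,v0+70,2): print(r,' '.join('%2d'%(h[r,x]//4) for x in range(u0,min(u0+52,640))))
```

```text
[0.69803109 0.22390711 0.17427024]
tip [323.6 160.6]
tip5 [331.1 160.7]
base [323.3 146.6]
flatL [337.4  97. ]
flatR [309.7  96.9]
f2L [338.7  27.6]
f2R [309.1  27.5]
blkL [380.2  70.8]
blkR [267.2  70.4]
301 131
131 15 15 14 13 13 15 21 26 27 27 27 27 26 27 26 27 27 27 27 27 27 27 27 27 27 27 26 27 26 26 26 27 27 27 26 27 26 26 26 26 27 26 27 26 27 27 26 27 28 26 24 20
133 15 15 15 12 12 16 22 27 30 29 29 29 28 28 27 27 28 29 30 29 29 29 28 27 27 27 28 28 28 28 28 27 26 27 27 27 27 26 26 26 26 26 26 26 26 26 27 26 26 26 22 17
135 15 15 14 13 13 16 22 28 29 30 30 30 30 30 30 29 30 29 30 31 30 30 31 30 29 29 29 29 29 30 30 30 30 29 28 27 26 26 26 27 27 27 26 27 27 26 26 26 26 25 22 17
137 14 15 14 13 14 17 23 28 30 29 30 30 30 30 30 30 31 30 30 30 30 31 31 31 30 30 29 29 30 29 30 30 30 30 29 27 26 25 25 24 25 25 24 25 25 24 23 23 24 22 20 17
139 15 14 15 13 14 18 24 28 29 30 30 30 30 30 30 30 30 29 29 28 27 28 29 30 30 30 30 29 29 30 29 30 30 30 29 28 26 24 23 23 23 22 22 22 22 22 22 22 22 22 23 22
141 15 15 14 14 14 17 22 26 27 27 28 27 26 23 22 21 21 19 18 17 19 20 22 24 27 28 29 30
[... 4012 characters left out ...]
 28 29 28 29 28 29 28 29 28 28 28 29 29 31 32 32 32 32 31 31
193 27 28 28 27 28 28 28 29 30 29 27 23 18 16 16 15 13 12 10  7  7  7  8  8  8  7  8  8  7  8  8 12 17 23 27 29 29 30 29 29 29 29 29 30 31 33 32 33 33 33 33 33
195 27 27 26 27 27 26 27 28 30 30 30 30 27 25 21 18 16 15 13 12 10  8  8  7  7  8  8  8  8  8  7  8  8  9 13 17 23 26 28 28 28 28 28 29 30 31 32 32 32 32 32 32
197 28 28 28 28 28 27 28 29 31 31 31 31 30 29 29 26 23 20 17 16 15 14 12 10  7  9  7  7  7  7  8  8  9  7  8  7 10 14 18 23 25 26 27 28 29 30 31 30 30 30 31 30
199 23 24 27 28 28 28 29 30 31 32 32 32 32 32 31 30 28 27 25 24 22 18 16 15 13 11  9  7  7  7  8  7  8  9  8  8  8  7  9 11 15 20 25 28 30 31 31 31 31 31 31 31
```

```bash
python3 -c "
from station import bot
print(bot.hand_in())"
```

```text
the job is handed in; nothing more can be done
None
```

The job is handed in: the block sits home against the fence stop, the bar was turned only after that and its flat faces up to within about 1° by two camera checks, and the arm is clear of everything.

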